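# Unload a board carrier from the test nest and hold it up level

### The arm

A 7-joint arm with a two-finger parallel gripper is mounted at the origin on a cart in front of the work surface, level with it; the furniture and walls round the work are solid. World frame = base frame: x ahead of the robot, y to its left, z up, the work surface at z = 0. Lengths are in m, angles in rad, forces in N, time in s.
With the tool pointing down it reaches from about 0.35 to 0.9 m from the base axis. Payload 8.1 kg.
Tool frame: the origin (TCP) lies between the finger pads; the fingertips stand 8 mm ahead of it and the grasp point (between the pads) lies 11 mm behind it; z points along the fingers, y is the line along which they close (so a half turn about z gives the same grasp; the last joint's range is limited). The gripper opens to 85 mm and grips with 20 to 120 N. Pads are 22 mm wide; open, the fingers measure 114 mm over their backs; the gripper's body (76 mm by 85 mm) begins 54 mm behind the grasp point. The pads swing forward as they close: fully open they stand 13 mm farther back than shut.
Start: joints at [-1.361, 0.434, 0.025, 1.573, -0.012, 1.134, -0.075], TCP at [0.192, 0.595, 0.239] pointing down, gripper open.
Joint ranges: [-2.62, 2.62], [-0.44, 2.09], [-1.27, 1.32], [0.08, 2.57], [-1.32, 4.46], [0.12, 2], [-2.74, 2.74]. Speed limits (rad/s): [2.22, 2.22, 3.01, 3.01, 3.14, 3.14, 3.14].

### API

Orientations are given as a unit quaternion [w, x, y, z].
In Python, from plant import arm, optics gives the robot as it stands.
- The arm moves only by the tool play_rows, never from a script. Its argument "deltas" is a list of rows, each an object with "angular": the turn, a rotation vector about the world's x, y, z in units of 10 degrees (1.0 is 10 degrees), a list of three; "delta_pos": the shift along the world's x, y, z in units of 50 mm (1.0 is 50 mm), a list of three; "grip": the opening, from 0 (shut) to 1 (fully open). A call has 1 to 20 rows; each row shifts and turns the commanded pose from where the row before left it; what a row does not reach is not made up. A row lasts 1/8 s, in which the tool goes at most 62.5 mm and 10.7 degrees, less where a joint would pass 70% of its speed; a pose out of reach is approached as far as the arm can. A call is refused whole if a number of a shift passes 1 or a number of a turn 1, either way. A call with a gripper value outside its range is refused whole. The fingers move at their own pace and stop on an object; "squeeze" is the grip in N (left out, the last holds). Time passes only in rows, so rows that do not move let the fingers close. It gives the time, the measured TCP pose, the force, the opening and the grip force at its end, in the units of the state.
- arm.observe(): the state, without advancing time (a new reading comes with each control period).
- optics.grab_frame(name): name is "scene" or "side" or "wrist"; returns a dict with "frame" (480x640x3 uint8, red, green, blue), "mtx" (3x3 intrinsics, pixels), "cam_to_world" (4x4, takes a point from camera to world coordinates); the wrist camera has in their place "hand_eye" (4x4, takes a point from camera to tool coordinates, whose origin is the TCP and whose axes are the flange's). Camera axes: x right, y down, z forward; pixel columns grow to the right and rows downward; lengths in m; the calibration is good to about 2 mm. A picture is of the moment at which its call begins: read the wrist's pose just before it. There is no depth.
- arm.sign_off(): hands the job in; it is judged then, once.
The state is a dict: "t": time; "joint_positions": joint angles; "joint_velocities": joint speeds; "tau": joint torques, N m; "ee_pos": TCP position; "tcp_rot": TCP orientation; "ft_force": force on the tool from outside, world axes, zero at the start; "wrist_torque": the same for the moment, N m; "opening": finger opening in m; "grip_force": force on a finger pad.
Only numpy, scipy, OpenCV 4.12 (cv2) and the standard library are available. Lean on these libraries where they do the work, as an engineer would, in place of code of your own. Each camera call takes 0.05 s, during which the arm holds its last target. There are 200 camera calls.

### The job

The small circuit board in the test nest has passed its test. Swing both hold-down clamps clear of the board carrier while it stays seated, then, touching only the carrier and never the board, lift the carrier with the board lying in it straight up off its two locating pins. Finish holding it still and level right above the nest, at least 10 cm higher than it sat, so that its underside can be looked over; do not put it down or let go, and leave the things lying round the nest where they are.

Things in the scene. Friction and masses are not known exactly. Their poses are not given: they have to be found in the camera images.
- nest: fixed test nest; origin on the desk under its middle. Aluminium plate 100 (x) x 210 (y) mm, top at z 13. White rests at y +-47.5, 56 x 21 mm, tops at z 36, each with a 6 mm pin at y +-42 rising 12 mm. Between them open for fingers (|y| < 37) but for a black probe block 30 x 46 mm, top z 27 (fine pins to 36). Clamp posts at y +-84. Plug header at x 41, y -58, top z 22
- clamp_left (a joint): swing clamp on the post at nest y +84 mm; vertical axis, rad, counter-clockwise from above positive. At 0 its 35 x 12 mm arm (1 mm above the carrier, top z 53) points at the nest's middle, over the carrier's end; beyond about 1 rad either way it is clear; stops at +-1.75. Starts within 0.25 of 0, turns stiffly (0.03 N m) and stays where left
- clamp_right (a joint): the same clamp on the post at nest y = -84 mm; 0 points at the nest's middle, counter-clockwise from above positive, clear of the carrier beyond about 1 rad either way
- clamp_left_knob (a point): middle of the black upright thumb knob on clamp_left: 14 mm diameter, 20 mm tall (z 57 to 77 mm), 26 mm from the clamp's turning axis, toward the arm's tip
- clamp_right_knob (a point): middle of the same thumb knob on clamp_right
- carrier: loose grey frame 56 (x) x 116 (y) x 10 mm, 0.12 kg, with a pocket for the board and two holes over the nest's pins (1.5 mm larger). Origin at the middle of its underside, z up; seated, its axes agree with the nest's and its underside is at z 36 mm. Best gripped across its 56 mm width at the middle of its long sides (its centre of mass)
- board: the circuit board, 42 x 63 mm, lying loose in the carrier's pocket 4 mm below the carrier's top face; with its two black connectors it reaches 14 mm above the carrier's underside (z 50 mm when seated). Origin under its middle, about 1 mm above the carrier's underside
- solder_spool: spool of solder, 60 mm diameter, 47 mm tall, origin under its middle; bystander
- flux_bottle: small bottle, 30 mm diameter, 103 mm tall, origin under its middle; bystander
- side_cutters: side cutters lying flat, 52 x 136 x 13 mm, long along their y, origin under the middle; bystander
- kapton_tape: roll of tape lying flat, 62 mm diameter, 12 mm thick, origin under its middle; bystander
Not all that is in view belongs to the job. What is meant by the board is not blue, and is the smaller of those in its own colour.

How it is judged:
On the way:
1. both clamps are swung clear while the carrier still sits on its rests ((value of joint clamp_left above 0.95 rad or value of joint clamp_left below -0.95 rad) and (value of joint clamp_right above 0.95 rad or value of joint clamp_right below -0.95 rad) and z of carrier in the frame of nest below 0.041 m), for 0.2 s.
At the end, for the whole second after the job is handed in: Fingers alone hold the carrier: underside over 0.133 m above the desk, centre within 60 mm of over the nest, tilt under 0.10 rad, under 0.02 m/s and 0.15 rad/s; the board lies flat in its pocket (within 6 mm); both clamps over 0.95 rad from 0 ((value of joint clamp_left above 0.95 rad or value of joint clamp_left below -0.95 rad) and (value of joint clamp_right above 0.95 rad or value of joint clamp_right below -0.95 rad) and height (world z) of carrier above 0.133 m and horizontal distance between carrier and nest below 0.06 m and angle between carrier's own z axis and vertical below 0.1 rad and linear speed of carrier below 0.02 m/s and angular speed of carrier below 0.15 rad/s and contact force between the fingers and carrier above 2 N and contact force between carrier and nest below 0.1 N and horizontal distance between board and carrier below 0.006 m and z of board in the frame of carrier between -0.002 and 0.005 m and angle between board's own z axis and vertical below 0.14 rad); the arm keeps its last pose, push and grip.
It fails at once if the board is touched by the robot (contact force between any of the fingers, the arm and board above 0.5 N).
It fails at once if the carrier is tipped more than 17 degrees (angle between carrier's own z axis and vertical above 0.3 rad).
It fails at once if the spool, bottle, cutters or tape is moved more than 2 cm (distance of any of solder_spool, flux_bottle, side_cutters, kapton_tape from where it was at the start of the episode above 0.02 m).
It also fails if it takes over 48 s, if anything falls off the work surface, if the arm or the gripper's body presses on something with over 40 N, if the wrist force passes 120 N, or if a joint passes its speed limit or range.

## Working session

There is one attempt and no reset: what is moved stays moved. The work goes in short steps, Python scripts to look and compute and a tool call to move; the robot and the scene stay as the last step left them, time stands still between calls to the robot, and variables do not carry over. Pictures are saved under pics/ and viewed, at most 10 in all, crops included, and the job is handed in when it is done.

Besides the shell and the picture viewer there is one more tool, called after "Call:" as name([rows], argument=value, ...), one row to a line, values as JSON. play_rows: Moves the arm, as the interface text tells. Its arguments: {"type":"object","properties":{"deltas":{"type":"array"},"squeeze":{"type":"number"}},"required":["deltas"]}

```bash
mkdir -p pics; cat > h.py <<'E'
import numpy as np, cv2
from scipy.spatial.transform import Rotation as R
from plant import arm, optics
def grab(n,save=None):
    s=arm.observe(); f=optics.grab_frame(n)
    if n=='wrist':
        q=s['tcp_rot']; T=np.eye(4); T[:3,:3]=R.from_quat([q[1],q[2],q[3],q[0]]).as_matrix(); T[:3,3]=s['ee_pos']
        f['cam_to_world']=T@f['hand_eye']
    if save: cv2.imwrite('pics/'+save+'.png',f['frame'][:,:,::-1]); np.savez('pics/'+save+'.npz',frame=f['frame'],mtx=f['mtx'],T=f['cam_to_world'])
    return f['frame'],np.array(f['mtx']),np.array(f['cam_to_world'])
def load(n):
    d=np.load('pics/'+n+'.npz'); return d['frame'],d['mtx'],d['T']
def ray(K,T,uv):
    d=T[:3,:3]@np.linalg.solve(K,[uv[0],uv[1],1.]); return T[:3,3],d/np.linalg.norm(d)
def onz(K,T,uv,z):
    o,d=ray(K,T,uv); return o+d*(z-o[2])/d[2]
def tri(rays):
    A=0;b=0
    for o,d in rays:
        P=np.eye(3)-np.outer(d,d);A=A+P;b=b+P@o
    return np.linalg.solve(A,b)
def proj(K,T,p):
    c=np.linalg.inv(T)@np.append(p,1); return (K@c[:3]/c[2])[:2]
E
python3 - <<'E'
from h import *
print(arm.observe())
for n in('scene','side','wrist'):
    f,K,T=grab(n,n+'0'); print(n,K,T)
E
```

```text
{'t': 0.0, 'joint_positions': array([-1.36058483,  0.43518705,  0.02494055,  1.57409773, -0.01154688,
        1.13395786, -0.07510316]), 'joint_velocities': array([ 0.00131603,  0.00026136, -0.00044862,  0.00022578, -0.00030379,
       -0.00026678, -0.00108823]), 'tau': array([-3.07230448e-04, -6.70448756e+01,  1.02511447e+00, -3.16220927e+01,
        1.55269133e-02,  1.19333461e-02, -4.31799629e-05]), 'ee_pos': array([0.19223776, 0.59419928, 0.23854766]), 'tcp_rot': array([-3.20252643e-05,  1.55779195e-01,  9.87791615e-01, -7.52471108e-04]), 'ft_force': array([-0.30527943, -0.3279356 , -0.82177639]), 'wrist_torque': array([ 0.01761279, -0.04569866, -0.04026639]), 'grip_force': 0.0, 'opening': 0.08551372091493502}
scene [[617.78289253   0.         330.45005903]
 [  0.         617.78289253 245.47189158]
 [  0.           0.           1.        ]] [[ 0.62331119 -0.54001682  0.56556609 -0.23709116]
 [-0.78182681 -0.44439334  0.43733443 -0.49065296]
 [ 0.01516586 -0.71477017 -0.69919497  1.04343191]
 [ 0.          0.          0.          1.        ]]
side [[588.256682     0.         316.78698846]
 [  0.         588.256682   240.37544368]
 [  0.           0.           1.        ]] [[ 0.96329337 -0.15821123  0.21687575  0.33434195]
 [-0.26769366 -0.62675138  0.73179424 -0.59566602]
 [ 0.02014911 -0.7629888  -0.64609759  0.74581523]
 [ 0.          0.          0.          1.        ]]
wrist [[351.36201841   0.         320.22393535]
 [  0.         351.36201841 237.42245855]
 [  0.           0.           1.        ]] [[ 0.307438    0.90434026  0.2960584   0.11673669]
 [ 0.9515665  -0.29160631 -0.09740096  0.61891803]
 [-0.00175111  0.31166401 -0.95019076  0.37322376]
 [ 0.          0.          0.          1.        ]]
```

View pics/scene0.png

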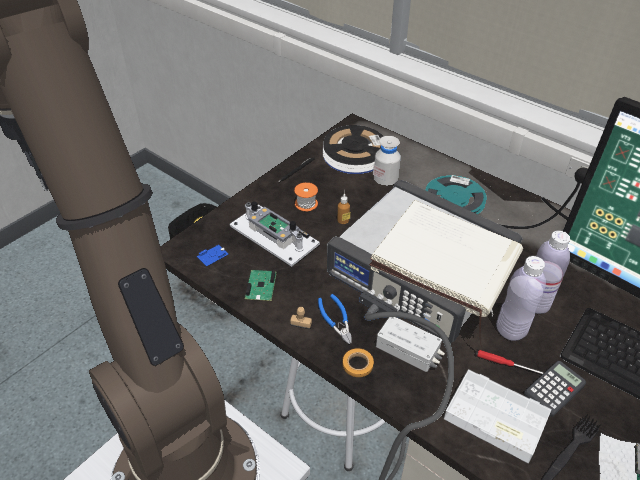

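View pics/side0.png

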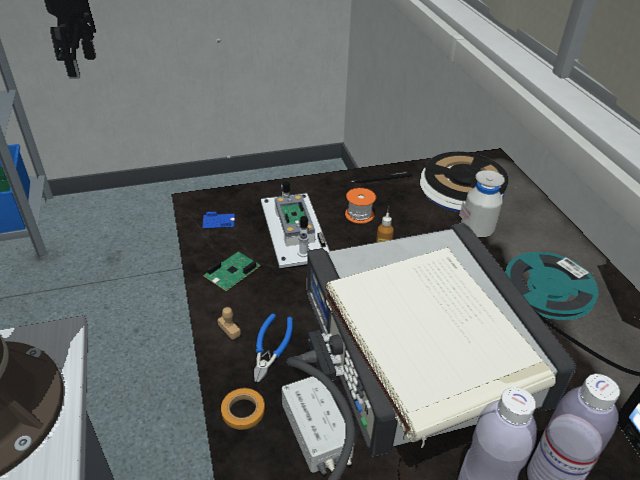

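The scene view shows the nest at about (275,234) and the side view shows it at about (295,228). The spool is next to it, the flux bottle is to its right, and a loose larger green board and a blue one are nearby. I'll zoom in on the nest in both views.

```bash
python3 - <<'E'
from h import *
f,K,T=load('scene0'); g,K2,T2=load('side0')
a=cv2.resize(f[190:275,222:328],None,fx=5,fy=5,interpolation=cv2.INTER_CUBIC)[:,:400*2]
b=cv2.resize(g[172:272,252:332],None,fx=5,fy=5,interpolation=cv2.INTER_CUBIC)
c=np.zeros((500,930,3),np.uint8);c[:425,:530]=a;c[:,530:930]=b
c=cv2.resize(c,(800,430));cv2.imwrite('pics/c1.png',c[:,:,::-1])
for n,(f,K,T),uv in(('scene',(f,K,T),(275,234)),('side',(g,K2,T2),(295,228))): print(n,onz(K,T,uv,.03))
E
```

```text
scene [0.52915398 0.26986063 0.03      ]
side [0.54374091 0.26097799 0.03      ]
```

View pics/c1.png

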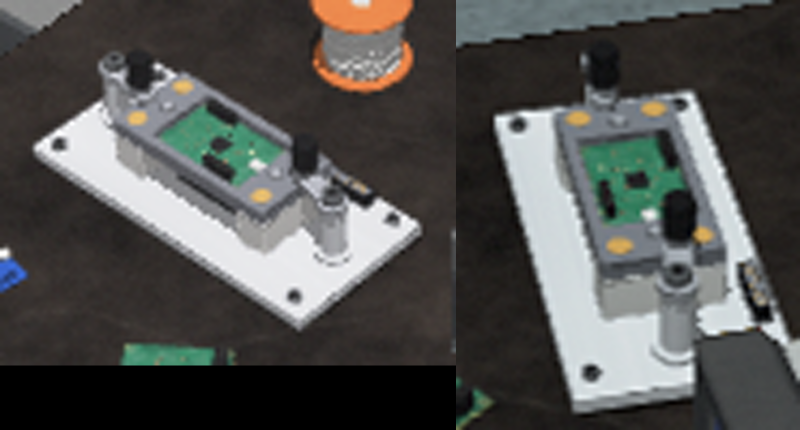

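The crop shows the plate with the carrier, the two clamps with black knobs, the post tops and four gold pads. In the scene half the knobs are at (139,67) and (304,154). In the side half they are at (602,66) and (679,217).

```bash
python3 - <<'E'
from h import *
f,K,T=load('scene0'); g,K2,T2=load('side0')
S=lambda p:((p[0]/4.301-.4)+222,(p[1]/4.301-.4)+190)
D=lambda p:(((p[0]-455.9)/4.301-.4)+252,(p[1]/4.301-.4)+172)
for n,a,b in(('knobL',(139,67),(602,66)),('knobR',(304,154),(679,217)),('postR',(332,192),(679,270)),('goldA',(182,87),(653,108)),('goldB',(137,118),(578,118)),('goldC',(260,195),(619,245)),('cornBL',(300,319),(575,403)),('cornTL',(35,150),(495,117))):
    r=[ray(K,T,S(a)),ray(K2,T2,D(b))];p=tri(r)
    print(n,p.round(4),[round(np.linalg.norm(np.cross(d,p-o)),4) for o,d in r], onz(*(K,T),S(a),.013)[:2].round(4),onz(K2,T2,D(b),.013)[:2].round(4))
E
```

```text
knobL [0.5471 0.3529 0.0631] [np.float64(0.0), np.float64(0.0)] [0.5873 0.3961] [0.5628 0.4226]
knobR [0.5535 0.2354 0.0616] [np.float64(0.0007), np.float64(0.0007)] [0.5919 0.2706] [0.5697 0.2955]
postR [0.5469 0.2098 0.0535] [np.float64(0.0009), np.float64(0.0009)] [0.578  0.2375] [0.56   0.2582]
goldA [0.5683 0.3415 0.0419] [np.float64(0.0012), np.float64(0.0012)] [0.5903 0.3642] [0.5789 0.3818]
goldB [0.5326 0.3427 0.0418] [np.float64(0.001), np.float64(0.001)] [0.5536 0.3656] [0.5414 0.3826]
goldC [0.5294 0.247  0.0415] [np.float64(0.0008), np.float64(0.0008)] [0.5504 0.2672] [0.5378 0.2822]
cornBL [0.4962 0.1902 0.0064] [np.float64(0.0001), np.float64(0.0001)] [0.4916 0.186 ] [0.4947 0.1831]
cornTL [0.5025 0.3984 0.0071] [np.float64(0.0018), np.float64(0.0018)] [0.4966 0.3915] [0.5023 0.3931]
```

Call:
play_rows([
  {"angular":[0,0,-0.62],"delta_pos":[0.6,-0.46,-0.07],"grip":0},
  {"angular":[0,0,-0.62],"delta_pos":[0.6,-0.46,-0.07],"grip":0},
  {"angular":[0,0,-0.62],"delta_pos":[0.6,-0.46,-0.07],"grip":0},
  {"angular":[0,0,-0.62],"delta_pos":[0.6,-0.46,-0.07],"grip":0},
  {"angular":[0,0,-0.62],"delta_pos":[0.6,-0.46,-0.07],"grip":0},
  {"angular":[0,0,-0.62],"delta_pos":[0.6,-0.46,-0.07],"grip":0},
  {"angular":[0,0,-0.62],"delta_pos":[0.6,-0.46,-0.07],"grip":0},
  {"angular":[0,0,-0.62],"delta_pos":[0.6,-0.46,-0.07],"grip":0},
  {"angular":[0,0,-0.62],"delta_pos":[0.6,-0.46,-0.07],"grip":0},
  {"angular":[0,0,-0.62],"delta_pos":[0.6,-0.46,-0.07],"grip":0},
  {"angular":[0,0,-0.62],"delta_pos":[0.6,-0.46,-0.07],"grip":0},
  {"angular":[0,0,-0.62],"delta_pos":[0.6,-0.46,-0.07],"grip":0},
  {"angular":[0,0,0],"delta_pos":[0,0,0],"grip":0},
  {"angular":[0,0,0],"delta_pos":[0,0,0],"grip":0},
])

```text
t: 1.9
ee_pos: [0.5525, 0.3179, 0.1972]
tcp_rot: [-0.0, 0.722, 0.692, -0.0]
ft_force: [0.3, 0.0, 0.1]
opening: 0.0
grip_force: 0.0
```

```bash
python3 - <<'E'
from h import *
f,K,T=grab('wrist','w1'); print(T.round(3),arm.observe()['joint_positions'].round(2))
E
```

```text
[[ 0.999 -0.04  -0.014  0.557]
 [-0.042 -0.949 -0.312  0.398]
 [-0.001  0.312 -0.95   0.332]
 [ 0.     0.     0.     1.   ]] [-0.88  0.51  0.41  1.62 -0.22  1.06 -0.45]
```

View pics/w1.png

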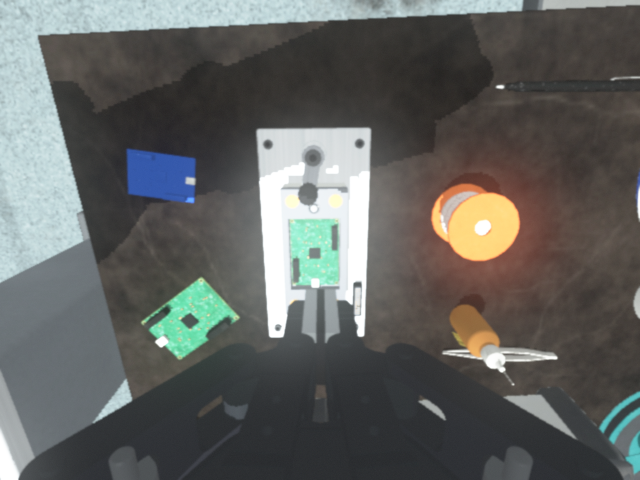

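The wrist view shows the plate with corners at (257,129), (371,128), (270,337) and (363,337). The left post is at (312,157), its knob at (307,194), and the board at (315,253). The spool and bottle are well clear to the right. I'll take a second wrist view farther towards -y to see the right clamp.

Call:
play_rows([
  {"angular":[0,0,0],"delta_pos":[0,-0.5,0.2],"grip":0},
  {"angular":[0,0,0],"delta_pos":[0,-0.5,0.2],"grip":0},
  {"angular":[0,0,0],"delta_pos":[0,-0.5,0.2],"grip":0},
  {"angular":[0,0,0],"delta_pos":[0,-0.5,0.2],"grip":0},
  {"angular":[0,0,0],"delta_pos":[0,-0.5,0.2],"grip":0},
  {"angular":[0,0,0],"delta_pos":[0,0,0],"grip":0},
  {"angular":[0,0,0],"delta_pos":[0,0,0],"grip":0},
])

```text
t: 2.82
ee_pos: [0.5522, 0.194, 0.2473]
tcp_rot: [-0.0, 0.721, 0.693, 0.0]
ft_force: [-0.3, 0.0, 0.5]
opening: -0.0002
grip_force: 0.0
```

```bash
python3 - <<'E'
from h import *
f,K,T=grab('wrist','w2'); print(T.round(3))
g=load('w1')[0]
o=np.zeros((600,800,3),np.uint8)
a=cv2.resize(g[115:345,245:385],None,fx=2.6,fy=2.6,interpolation=cv2.INTER_CUBIC)
b=cv2.resize(f[40:270,235:395],None,fx=2.6,fy=2.6,interpolation=cv2.INTER_CUBIC)
o[:a.shape[0],:a.shape[1]]=a;o[:b.shape[0],380:380+b.shape[1]]=b
cv2.imwrite('pics/c2.png',o[:,:,::-1])
E
```

```text
[[ 0.999 -0.038 -0.013  0.556]
 [-0.04  -0.949 -0.311  0.274]
 [-0.001  0.312 -0.95   0.382]
 [ 0.     0.     0.     1.   ]]
```

View pics/c2.png

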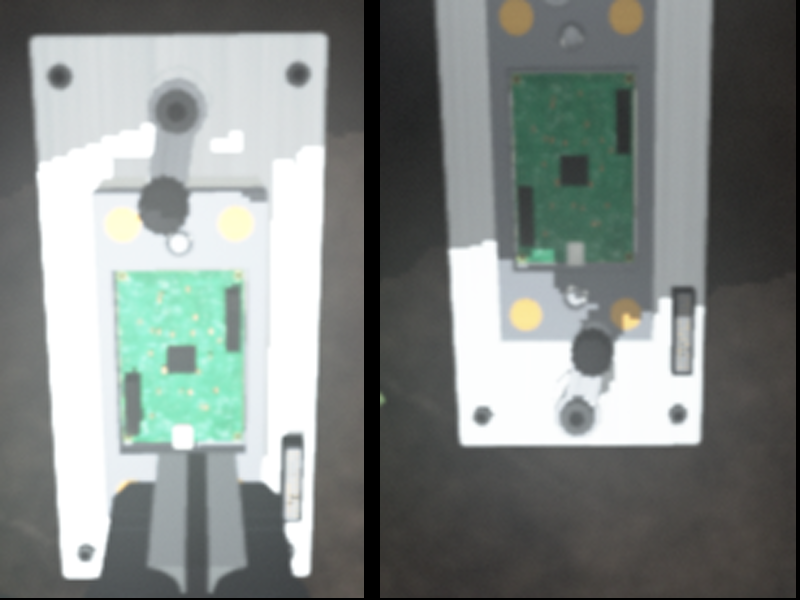

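The crops show the left knob at (163,206), the left post at (177,108), the gold pads and the chip at (181,359) in the first view. In the second, the right knob is at (592,353), the right post at (577,416) and the chip at (573,171).

```bash
python3 - <<'E'
from h import *
_,K,T1=load('w1'); _,K,T2=load('w2'); _,Ks,Ts=load('scene0'); _,Kd,Td=load('side0')
A=lambda p:(p[0]/2.6-.3+245,p[1]/2.6-.3+115)
B=lambda p:((p[0]-380)/2.6-.3+235,p[1]/2.6-.3+40)
for n,a,b in(('goldTL',(123,224),(516,17)),('goldTR',(236,224),(626,17)),('chip',(181,359),(573,171)),('bTL',(116,271),(511,74)),('bTR',(241,271),(634,74)),('pinL',(178,243),(571,39)),('bBL',(121,448),(517,263)),('cornBR',(310,577),(700,444)),('cornBL',(65,577),(461,444)),('headTop',(292,437),(683,290))):
    r=[ray(K,T1,A(a)),ray(K,T2,B(b))];p=tri(r); print(n,p.round(4),round(np.linalg.norm(np.cross(r[0][1],p-r[0][0])),4))
for n,p,z in(('knobL',(163,206),.077),('postL',(177,108),.058),('cTL',(31,37),.013),('cTR',(327,35),.013),('cBR',(310,577),.013),('cBL',(65,577),.013),('carTL',(96,191),.046)): print('w1',n,onz(K,T1,A(p),z).round(4))
for n,p,z in(('knobR',(592,353),.077),('postR',(577,416),.058),('cBL',(461,444),.013),('cBR',(700,444),.013),('goldBL',(526,315),.046),('goldBR',(626,315),.046),('carBL',(502,338),.046),('carBR',(653,338),.046)): print('w2',n,onz(K,T2,B(p),z).round(4))
E
```

```text
goldTL [0.5302 0.3366 0.0454] 0.0002
goldTR [0.5663 0.3351 0.0456] 0.0001
chip [0.5464 0.2886 0.042 ] 0.0001
bTL [0.5267 0.3202 0.0416] 0.0001
bTR [0.5681 0.3185 0.0417] 0.0004
pinL [0.5476 0.3295 0.0447] 0.0001
bBL [0.5248 0.2587 0.0471] 0.0003
cornBR [0.5929 0.1821 0.0141] 0.0002
cornBL [0.4941 0.1859 0.0137] 0.0002
headTop [0.5864 0.2444 0.0138] 0.0
w1 knobL [0.5449 0.348  0.077 ]
w1 postL [0.5496 0.3732 0.058 ]
w1 cTL [0.5009 0.3943 0.013 ]
w1 cTR [0.5996 0.3908 0.013 ]
w1 cBR [0.5933 0.1813 0.013 ]
w1 cBL [0.4941 0.1854 0.013 ]
w1 carTL [0.5226 0.3476 0.046 ]
w2 knobR [0.5508 0.2302 0.077 ]
w2 postR [0.544  0.2052 0.058 ]
w2 cBL [0.4937 0.1857 0.013 ]
w2 cBR [0.5927 0.1818 0.013 ]
w2 goldBL [0.527  0.2404 0.046 ]
w2 goldBR [0.5631 0.239  0.046 ]
w2 carBL [0.5177 0.2325 0.046 ]
w2 carBR [0.5726 0.2303 0.046 ]
```

Call:
play_rows([
  {"angular":[0,0,0],"delta_pos":[0.28,0.36,0],"grip":0},
  {"angular":[0,0,0],"delta_pos":[0.28,0.36,-0.4],"grip":0},
  {"angular":[0,0,0],"delta_pos":[0,0,-0.8],"grip":0},
  {"angular":[0,0,0],"delta_pos":[0,0,-0.8],"grip":0},
  {"angular":[0,0,0],"delta_pos":[0,0,-0.7],"grip":0},
  {"angular":[0,0,0],"delta_pos":[0,0,-0.5],"grip":0},
  {"angular":[0,0,0],"delta_pos":[0,0,-0.3],"grip":0},
  {"angular":[0,0,0],"delta_pos":[0,0,0],"grip":0},
  {"angular":[0,0,0],"delta_pos":[0,0,0],"grip":0},
])

```text
t: 4.0
ee_pos: [0.581, 0.2301, 0.0732]
tcp_rot: [0.0, 0.721, 0.693, 0.001]
ft_force: [-0.6, -0.6, 0.1]
opening: 0.0003
grip_force: 0.0
```

Call:
play_rows([
  {"angular":[0,0,0],"delta_pos":[-0.14,0,0],"grip":0},
  {"angular":[0,0,0],"delta_pos":[-0.14,0,0],"grip":0},
  {"angular":[0,0,0],"delta_pos":[-0.14,-0.02,0],"grip":0},
  {"angular":[0,0,0],"delta_pos":[-0.14,-0.04,0],"grip":0},
  {"angular":[0,0,0],"delta_pos":[-0.12,-0.06,0],"grip":0},
  {"angular":[0,0,0],"delta_pos":[-0.1,-0.08,0],"grip":0},
  {"angular":[0,0,0],"delta_pos":[-0.08,-0.08,0],"grip":0},
  {"angular":[0,0,0],"delta_pos":[-0.06,-0.04,0],"grip":0},
  {"angular":[0,0,0],"delta_pos":[0,0,0],"grip":0},
])

```text
t: 5.12
ee_pos: [0.5366, 0.2126, 0.0729]
tcp_rot: [0.002, 0.722, 0.692, 0.002]
ft_force: [8.4, -1.3, -1.8]
opening: -0.0001
grip_force: 4.5
```

```bash
python3 - <<'E'
from h import *
f,K,T=grab('side','s2');w,_,_=grab('wrist','w3');h,_,_=grab('scene','sc2')
o=np.zeros((600,800,3),np.uint8)
a=cv2.resize(f[170:280,250:340],None,fx=4,fy=4,interpolation=cv2.INTER_CUBIC)
b=cv2.resize(h[185:275,220:330],None,fx=4,fy=4,interpolation=cv2.INTER_CUBIC)
o[:440,:360]=a;o[:360,360:800]=b
cv2.imwrite('pics/c3.png',o[:440,:,::-1])
E
```

```text
(no output)
```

View pics/c3.png

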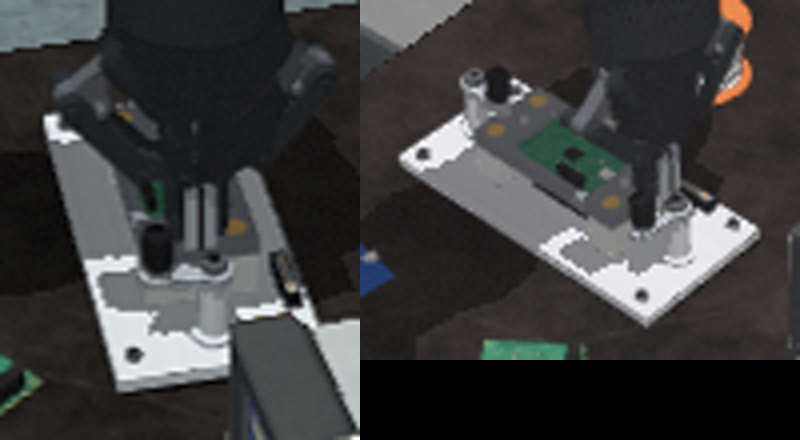

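The right knob has swung towards -x. Its middle is now at about (155,248) in the side crop and (643,209) in the scene crop, with the post at (212,262) and (678,203).

```bash
python3 - <<'E'
from h import *
_,Kd,Td=load('side0'); _,Ks,Ts=load('scene0')
D=lambda p:(p[0]/4-.4+250,p[1]/4-.4+170)
S=lambda p:((p[0]-360)/4-.4+220,p[1]/4-.4+185)
k=tri([ray(Kd,Td,D((155,248))),ray(Ks,Ts,S((643,209)))]);p=tri([ray(Kd,Td,D((212,262))),ray(Ks,Ts,S((678,203)))])
v=k-p;print(k,p,v,np.arctan2(-v[0],v[1])-.034)
E
```

```text
[0.51872118 0.21077847 0.06508912] [0.54427857 0.20661084 0.0543568 ] [-0.02555739  0.00416763  0.01073232] 1.3751498315683932
```

Call:
play_rows([
  {"angular":[0,0,0],"delta_pos":[0.2,0,0],"grip":0},
  {"angular":[0,0,0],"delta_pos":[0.1,0,0.4],"grip":0},
  {"angular":[0,0,0],"delta_pos":[0.1,0.2,0.4],"grip":0},
  {"angular":[0,0,0],"delta_pos":[0.1,0.7,0],"grip":0},
  {"angular":[0,0,0],"delta_pos":[0.1,0.8,0],"grip":0},
  {"angular":[0,0,0],"delta_pos":[0.1,0.7,0],"grip":0},
  {"angular":[0,0,0],"delta_pos":[0,0.3,0],"grip":0},
  {"angular":[0,0,0],"delta_pos":[0,0,0],"grip":0},
  {"angular":[0,0,0],"delta_pos":[0,0,-0.4],"grip":0},
  {"angular":[0,0,0],"delta_pos":[0,0,-0.4],"grip":0},
  {"angular":[0,0,0],"delta_pos":[0,0,0],"grip":0},
])

```text
t: 6.65
ee_pos: [0.5679, 0.3468, 0.0696]
tcp_rot: [-0.0, 0.722, 0.692, -0.002]
ft_force: [0.0, 0.4, 0.5]
opening: 0.0001
grip_force: 0.0
```

Call:
play_rows([
  {"angular":[0,0,0],"delta_pos":[-0.12,0,0.04],"grip":0},
  {"angular":[0,0,0],"delta_pos":[-0.12,0.03,0],"grip":0},
  {"angular":[0,0,0],"delta_pos":[-0.1,0.06,0],"grip":0},
  {"angular":[0,0,0],"delta_pos":[-0.1,0.1,0],"grip":0},
  {"angular":[0,0,0],"delta_pos":[-0.08,0.1,0],"grip":0},
  {"angular":[0,0,0],"delta_pos":[-0.06,0.05,0],"grip":0},
  {"angular":[0,0,0],"delta_pos":[0,0,0],"grip":0},
  {"angular":[0,0,0],"delta_pos":[0,0,0],"grip":0},
])

```text
t: 7.65
ee_pos: [0.5419, 0.367, 0.075]
tcp_rot: [0.0, 0.721, 0.693, 0.002]
ft_force: [6.8, 1.6, 1.6]
opening: -0.0001
grip_force: 3.0
```

Call:
play_rows([
  {"angular":[0,0,0],"delta_pos":[0.2,0,0],"grip":0},
  {"angular":[0,0,0],"delta_pos":[0,0,0.5],"grip":0},
  {"angular":[0,0,0],"delta_pos":[0,0,0.6],"grip":0},
  {"angular":[0,0,0],"delta_pos":[-0.1,-0.4,0.6],"grip":0},
  {"angular":[0,0,0],"delta_pos":[0,-0.6,0],"grip":1},
  {"angular":[0,0,0],"delta_pos":[0,-0.58,0],"grip":1},
  {"angular":[0,0,0],"delta_pos":[0,0,0],"grip":1},
  {"angular":[0,0,0],"delta_pos":[0,0,0],"grip":1},
  {"angular":[0,0,0],"delta_pos":[0,0,0],"grip":1},
])

```text
t: 8.78
ee_pos: [0.545, 0.288, 0.159]
tcp_rot: [-0.0, 0.721, 0.693, -0.0]
ft_force: [0.2, -0.1, 0.3]
opening: 0.0852
grip_force: 0.0
```

```bash
python3 - <<'E'
from h import *
w,_,_=grab('wrist','w4');h,_,_=grab('scene','sc4')
o=np.zeros((480,800,3),np.uint8)
b=cv2.resize(h[185:275,220:330],None,fx=4,fy=4,interpolation=cv2.INTER_CUBIC)
o[:,:360]=w[:,140:500];o[:360,360:800]=b
cv2.imwrite('pics/c4.png',o[:,:,::-1])
E
```

```text
(no output)
```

View pics/c4.png

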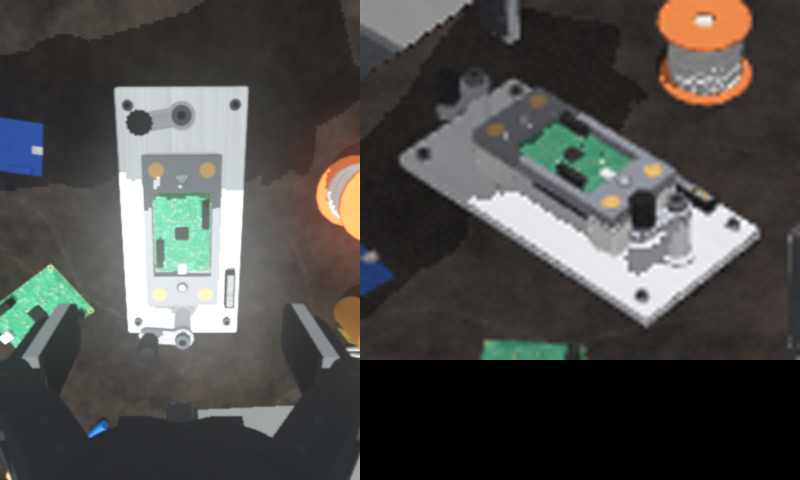

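Both clamps now point towards -x, clear of the carrier, and the carrier is still seated. The gold pads in the wrist half are at (155,170), (208,170), (160,294) and (206,294). I'll check the carrier centre, the clamp angle and the spool clearance.

```bash
python3 - <<'E'
from h import *
_,K,T=load('w4')
P=np.array([onz(K,T,(u+140,v),.046) for u,v in((155,170),(208,170),(160,294),(206,294))]);print(P.round(4),P.mean(0))
v=onz(K,T,(139+140,122),.077)-onz(K,T,(181+140,114),.058);print('L',np.arctan2(-v[0],-v[1])+.034)
v=onz(K,T,(148+140,338),.077)-onz(K,T,(182+140,338),.058);print('R',v,np.arctan2(-v[0],v[1])-.034)
print('spool left rim',onz(K,T,(316+140,195),.047),onz(K,T,(332+140,304),.05))
E
```

```text
[[0.5297 0.3368 0.046 ]
 [0.5667 0.3353 0.046 ]
 [0.5278 0.2406 0.046 ]
 [0.5638 0.2392 0.046 ]] [0.54700568 0.28796839 0.046     ]
L 1.4503343661246577
R [-0.02393387  0.01380245  0.019     ] 1.0136920076405005
spool left rim [0.64304008 0.314932   0.047     ] [0.66135355 0.22892536 0.05      ]
```

Call:
play_rows([
  {"angular":[0,0,0.03],"delta_pos":[0.04,0,0],"grip":1},
  {"angular":[0,0,0],"delta_pos":[0,0,-0.5],"grip":1},
  {"angular":[0,0,0],"delta_pos":[0,0,-0.6],"grip":1},
  {"angular":[0,0,0],"delta_pos":[0,0,-0.6],"grip":1},
  {"angular":[0,0,0],"delta_pos":[0,0,-0.4],"grip":1},
  {"angular":[0,0,0],"delta_pos":[0,0,-0.3],"grip":1},
  {"angular":[0,0,0],"delta_pos":[0,0,-0.2],"grip":1},
  {"angular":[0,0,0],"delta_pos":[0,0,0],"grip":1},
  {"angular":[0,0,0],"delta_pos":[0,0,0],"grip":1},
])

```text
t: 10.0
ee_pos: [0.5478, 0.2869, 0.03]
tcp_rot: [0.0, 0.72, 0.694, 0.001]
ft_force: [-0.4, -0.5, -0.5]
opening: 0.0859
grip_force: 0.0
```

Next I'll close gradually with a moderate grip.

Call:
play_rows([
  {"angular":[0,0,0],"delta_pos":[0,0,0],"grip":0.75},
  {"angular":[0,0,0],"delta_pos":[0,0,0],"grip":0.7},
  {"angular":[0,0,0],"delta_pos":[0,0,0],"grip":0.67},
  {"angular":[0,0,0],"delta_pos":[0,0,0],"grip":0.6},
  {"angular":[0,0,0],"delta_pos":[0,0,0],"grip":0.4},
  {"angular":[0,0,0],"delta_pos":[0,0,0],"grip":0.2},
  {"angular":[0,0,0],"delta_pos":[0,0,0],"grip":0},
  {"angular":[0,0,0],"delta_pos":[0,0,0],"grip":0},
], squeeze=35)

```text
t: 11.0
ee_pos: [0.5469, 0.2868, 0.0297]
tcp_rot: [-0.0, 0.719, 0.695, -0.0]
ft_force: [-3.2, -1.1, 5.8]
opening: 0.0552
grip_force: 36.8
```

Call:
play_rows([
  {"angular":[0,0,0],"delta_pos":[0,0,0.06],"grip":0},
  {"angular":[0,0,0],"delta_pos":[0,0,0.06],"grip":0},
  {"angular":[0,0,0],"delta_pos":[0,0,0.06],"grip":0},
  {"angular":[0,0,0],"delta_pos":[0,0,0.06],"grip":0},
  {"angular":[0,0,0],"delta_pos":[0,0,0.06],"grip":0},
  {"angular":[0,0,0],"delta_pos":[0,0,0.06],"grip":0},
  {"angular":[0,0,0],"delta_pos":[0,0,0],"grip":0},
])

```text
t: 11.88
ee_pos: [0.5478, 0.2867, 0.0478]
tcp_rot: [0.0, 0.72, 0.694, 0.0]
ft_force: [-0.4, -1.0, -1.1]
opening: 0.0551
grip_force: 37.7
```

```bash
python3 - <<'E'
from h import *
w,_,_=grab('wrist','w5');h,_,_=grab('scene','sc5')
o=np.zeros((480,800,3),np.uint8)
b=cv2.resize(h[185:275,220:330],None,fx=4,fy=4,interpolation=cv2.INTER_CUBIC)
o[:,:360]=w[:,140:500];o[:360,360:800]=b
cv2.imwrite('pics/c5.png',o[:,:,::-1])
E
```

```text
(no output)
```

View pics/c5.png

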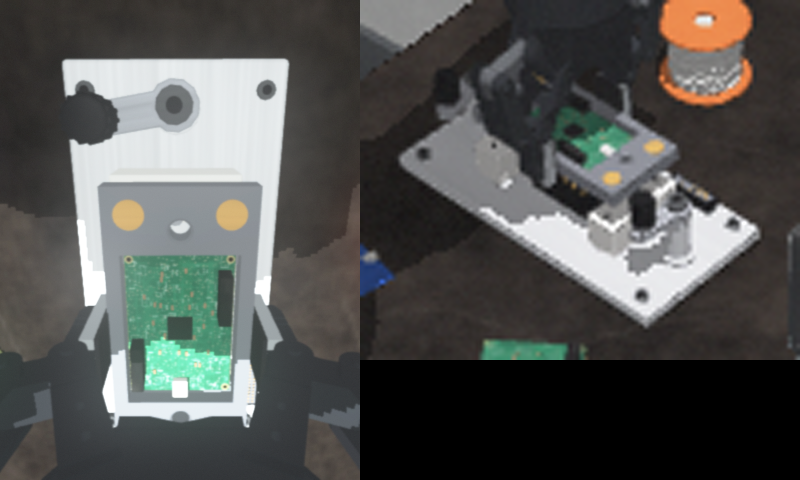

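The carrier is off its pins and level, and the board lies in its pocket around (180,325). The clamps are still clear, with the knobs at (90,118) and (643,209). I'll lift it the rest of the way.

Call:
play_rows([
  {"angular":[0,0,0],"delta_pos":[0,0,0.1],"grip":0},
  {"angular":[0,0,0],"delta_pos":[0,0,0.2],"grip":0},
  {"angular":[0,0,0],"delta_pos":[0,0,0.25],"grip":0},
  {"angular":[0,0,0],"delta_pos":[0,0,0.25],"grip":0},
  {"angular":[0,0,0],"delta_pos":[0,0,0.25],"grip":0},
  {"angular":[0,0,0],"delta_pos":[0,0,0.25],"grip":0},
  {"angular":[0,0,0],"delta_pos":[0,0,0.25],"grip":0},
  {"angular":[0,0,0],"delta_pos":[0,0,0.25],"grip":0},
  {"angular":[0,0,0],"delta_pos":[0,0,0.25],"grip":0},
  {"angular":[0,0,0],"delta_pos":[0,0,0.2],"grip":0},
  {"angular":[0,0,0],"delta_pos":[0,0,0.1],"grip":0},
  {"angular":[0,0,0],"delta_pos":[0,0,0.05],"grip":0},
  {"angular":[0,0,0],"delta_pos":[0,0,0],"grip":0},
  {"angular":[0,0,0],"delta_pos":[0,0,0],"grip":0},
  {"angular":[0,0,0],"delta_pos":[0,0,0],"grip":0},
  {"angular":[0,0,0],"delta_pos":[0,0,0],"grip":0},
])

```text
t: 13.98
ee_pos: [0.5473, 0.2867, 0.1671]
tcp_rot: [-0.0, 0.719, 0.695, -0.0]
ft_force: [-0.4, 1.1, -1.6]
opening: 0.0551
grip_force: 37.7
```

```bash
python3 - <<'E'
from h import *
w,_,_=grab('wrist','w6');h,_,_=grab('scene','sc6')
o=np.zeros((480,800,3),np.uint8)
b=cv2.resize(h[165:275,220:330],None,fx=4,fy=4,interpolation=cv2.INTER_CUBIC)
o[:,:360]=w[:,140:500];o[:440,360:800]=b
cv2.imwrite('pics/c6.png',o[:,:,::-1])
E
```

```text
(no output)
```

View pics/c6.png

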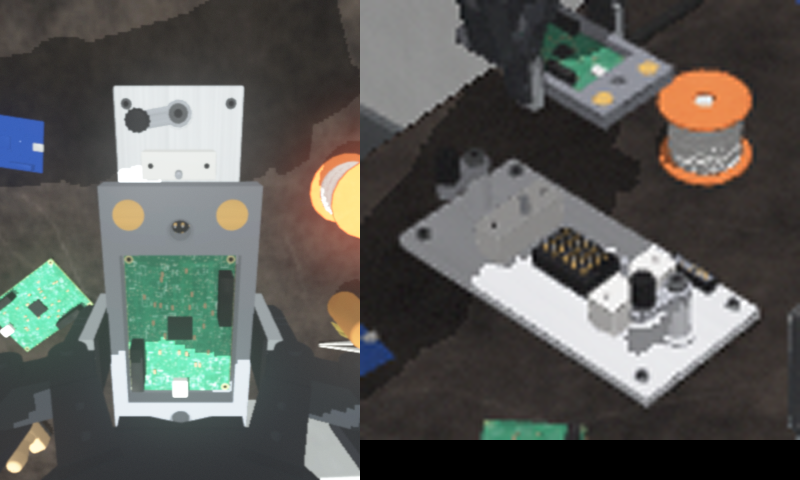

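The carrier is held level above the empty nest with the board still in place at (180,325). Its underside is at about 0.17 m, and both clamps are clear.

```bash
python3 -c "
from plant import arm
print(arm.sign_off())"
```

```text
the job is handed in; nothing more can be done
None
```

Job handed in after about 14 s (no verdict was shown): both clamps are swung clear, and the carrier with the board in it is held still and level above the nest, its underside about 0.17 m above the desk (roughly 14 cm higher than it sat).

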